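# Sort the inspected parts back into their trays

## Task

The four machine parts lying loose on the mat have been looked at under the microscope: put each one back into the tray that already holds a part of its kind, beside that part, flat on the tray's floor and the same way up as it lies now. Lower each part into its tray rather than letting it fall, and leave the eyepiece and the tin standing where they are.

Things in the scene. Friction and masses are not known exactly. Their poses are not given: they have to be found in the camera images.
- bearing: The loose ball bearing on the mat: an open steel bearing lying flat, outside diameter 62 mm, bore 30 mm, 16 mm high, balls and cage visible. About 200 g. Origin: centre of the underside; z up along its axis.
- gear: The loose spur gear on the mat: dark steel, 24 teeth, 52 mm over the teeth, toothed rim 15 mm high, on top of it a hub 30 mm in diameter up to 25 mm high, 15 mm bore. About 190 g. It lies with the hub up. Origin: centre of the underside; z up along its axis.
- nut: The loose large hexagon nut on the mat: steel, 46 mm across flats (53 mm across corners), 24 mm high, lying flat. About 220 g. Origin: centre of the underside; z up along its axis; one pair of flats faces along its x axis, the other pairs are turned from it by 60 degrees.
- bushing: The loose flanged bushing on the mat: bronze tube 32 mm outside, 20 mm bore, standing on its flange (45 mm in diameter, 5 mm thick); 30 mm high in all. About 120 g. Origin: centre of the flange's underside; z up along its axis.
- bearing_tray: Fixed grey open tray, 130 (x) x 180 (y) x 30 mm high, walls and floor 3 mm. Known by its content: one ball bearing of the same size, centred 45 to 53 mm from the tray's centre towards +y and within 12 mm of its long centre line; the -y end is empty. Origin: centre of the underside (on the mat, 2 mm above the bench); z up. Floor 3 mm, rim 30 mm above it.
- gear_tray: Fixed grey open tray, 130 (x) x 180 (y) x 30 mm high, walls and floor 3 mm. Known by its content: one spur gear of the same size, hub up, centred 45 to 53 mm from the tray's centre towards +y and within 12 mm of its long centre line; the -y end is empty. Origin: centre of the underside (on the mat, 2 mm above the bench); z up. Floor 3 mm, rim 30 mm above it.
- nut_tray: Fixed grey open tray, 130 (x) x 180 (y) x 30 mm high, walls and floor 3 mm. Known by its content: one hexagon nut of the same size, centred 45 to 53 mm from the tray's centre towards +y and within 12 mm of its long centre line; the -y end is empty. Origin: centre of the underside (on the mat, 2 mm above the bench); z up. Floor 3 mm, rim 30 mm above it.
- bushing_tray: Fixed grey open tray, 130 (x) x 180 (y) x 30 mm high, walls and floor 3 mm. Known by its content: one flanged bushing of the same size, standing on its flange, centred 45 to 53 mm from the tray's centre towards +y and within 12 mm of its long centre line; the -y end is empty. Origin: centre of the underside (on the mat, 2 mm above the bench); z up. Floor 3 mm, rim 30 mm above it.
- eyepiece: Microscope eyepiece standing on its bright sleeve, black, 45 mm in diameter at the top, 50 mm high. Not part of the job. Origin: centre of the underside; z up.
- tin: Closed round aluminium tin with a screw lid, 58 mm in diameter, 42 mm high. Not part of the job. Origin: centre of the underside; z up.
There are look-alikes about, which are no part of the job. Leave any pink, purple or turquoise look-alike of the nut alone.

How it is judged:
By the outcome, as a careful person would: the job done as asked, in the order asked, and still so for the second after the job is handed in, with the robot touching nothing.
It also fails if it takes over 104 s, if anything falls off the work surface, if the arm or the gripper's body presses on something with over 40 N, if the wrist force passes 120 N, or if a joint passes its speed limit or range.

## Robot

A 6-joint arm with a two-finger parallel gripper is mounted at the origin on the work surface. World frame = base frame: x ahead of the robot, y to its left, z up, the work surface at z = 0. Lengths are in m, angles in degrees, forces in N, time in s.
With the tool pointing down it reaches from about 0.35 to 0.875 m from the base axis. Payload 4.2 kg.
Tool frame: the origin (TCP) lies midway between the tips of the shut fingers; the grasp point (between the pads) lies 19 mm behind it; z points along the fingers, y is the direction in which the jaws open and shut (so a half turn about z gives the same grasp; the last joint's range is limited). The gripper opens to 87 mm and grips with 3 to 60 N. Pads are 19 mm wide; open, the fingers measure 117 mm over their backs; the gripper's body (75 mm by 190 mm) begins 51 mm behind the grasp point.
Start: joints at [85.119, 22.042, 0.453, 0, -68.411, -14.817], TCP at [0.211, 0.588, 0.223] pointing down, gripper open.
Joint ranges: [-179.83, 179.83], [-69.29, 118.12], [-61.27, 80.66], [-181.25, 117.63], [-171.15, -9.14], [-177.46, 177.46]. Speed limits (degrees/s): [159.86, 159.86, 180, 180, 180, 180].

## Interface

Orientations are given as a 3x3 rotation matrix whose columns are the frame's x, y, z axes.
In Python, from station import sense, capture, calibration, finish_job gives the robot as it stands.
- The arm moves only by the tool carry_out, never from a script. Its argument "commands" is one flat list of numbers, 6 for each row, row after row: the shift along the tool's x, y, z in mm, then the turn, a rotation vector about the tool's x, y, z in rad. A call has 1 to 5 rows; each row shifts and turns the pose as measured when the row begins, along the tool's axes as they then stand; what a row does not reach is not made up. A row lasts 1/8 s, in which the tool goes at most 62.5 mm and 10.7 degrees, less where a joint would pass 70% of its speed; a pose out of reach is approached as far as the arm can. A call is refused whole if a number of a shift passes 62.5 or a number of a turn 0.188, either way. A call with a gripper value outside its range is refused whole. "grip" is the finger opening in mm, from 0 to 87, set as the call begins (left out, the last holds). The fingers move at their own pace and stop on an object; the grip force is fixed at half the most. Time passes only in rows, so rows that do not move let the fingers close. It gives the time, the measured TCP pose, the force and the opening at its end, in the units of the state.
- sense(): the state, without advancing time (a new reading comes with each control period).
- capture(name): name is "scene" or "top"; returns the picture (384x512x3 uint8, red, green, blue); there is no depth.
- calibration(name): a dict with "fx", "fy", "cx", "cy" (pixels), "dist" ([k1, k2, p1, p2, k3] as OpenCV has them; the pictures are not rectified), "rvec" (rotation vector, rad) and "tvec" (3), from world to camera coordinates, as OpenCV has them. Camera axes: x right, y down, z forward; pixel columns grow to the right and rows downward; lengths in m; the calibration is good to about 2 mm. A picture is of the moment at which its call begins. calibration takes no time and is no camera call.
- finish_job(): hands the job in, once; it reports no verdict.
The state is a dict: "time_s": time; "joints": joint angles; "joint_velocities": joint speeds; "effort": joint torques, N m; "tcp_pos": TCP position; "ee_rot": TCP orientation; "wrist_force": force on the tool from outside, world axes, zero at the start; "moment": the same for the moment, N m; "gripper_width": opening from 0.0 (shut) to 1.0 (fully open).
Only numpy, scipy, OpenCV 4.12 (cv2) and the standard library are available. Lean on these libraries where they do the work, as an engineer would, in place of code of your own. Each camera call takes 0.05 s, during which the arm holds its last target.

## Working session

There is one attempt and no reset: what is moved stays moved. The work goes in short steps, Python scripts to look and compute and a tool call to move; the robot and the scene stay as the last step left them, time stands still between calls to the robot, and variables do not carry over. Pictures are saved under pics/ and viewed, and the job is handed in when it is done.

Besides the shell and the picture viewer there is one more tool, called as name(argument=value, ...), one argument or row to a line, values as JSON. carry_out: Moves the arm, as the interface text tells. Its arguments: {"type":"object","properties":{"commands":{"type":"array"},"grip":{"type":"number"}},"required":["commands"]}

```bash
ls; mkdir -p pics; python3 - <<'E'
from station import sense,capture,calibration
import cv2
s=sense();print(s)
for n in("scene","top"):
    c=calibration(n);print(n,c)
    im=capture(n);cv2.imwrite(f"pics/{n}0.png",im[:,:,::-1])
E
```

```text
pics
{'time_s': 0.0, 'joints': array([ 8.51191739e+01,  2.20889875e+01,  3.79861726e-01, -2.99061331e-02,
       -6.84102802e+01, -1.48171084e+01]), 'joint_velocities': array([-0.04752855, -0.05642692,  0.05803965, -0.09560307, -0.03660447,
        0.0035395 ]), 'effort': array([ 1.23739712e-03, -3.90663278e+01,  1.87404817e+01,  4.21972185e+00,
        1.09983326e-02, -1.94072381e-04]), 'tcp_pos': array([0.21043231, 0.58786965, 0.22147647]), 'ee_rot': array([[ 9.41417794e-01, -3.37241902e-01, -6.60893369e-04],
       [-3.37242544e-01, -9.41415596e-01, -2.03512821e-03],
       [ 6.41551832e-05,  2.13878727e-03, -9.99997711e-01]]), 'wrist_force': array([ 0.09236624,  0.47058121, -1.2912061 ]), 'moment': array([ 0.02593826, -0.02215017, -0.01574549]), 'gripper_width': 0.9984709564394959}
scene {'fx': 377.68392754084874, 'fy': 377.68392754084874, 'cx': 251.1039196357749, 'cy': 197.34890490572633, 'dist': array([-0.03018387,  0.        ,  0.        ,  0.        ,  0.        ]), 'rvec': array([ 1.84944609,  1.38591479, -0.65915708]), 'tvec': array([-0.16127255, -0.28913308,  1.23658207])}
top {'fx': 359.1451933642686, 'fy': 359.1451933642686, 'cx': 253.27456454994746, 'cy': 191.2654253978527, 'dist': array([-0.08104287,  0.        ,  0.        ,  0.        ,  0.        ]), 'rvec': array([ 2.14989154, -2.13824804,  0.19082468]), 'tvec': array([-0.01417237,  0.56325805,  0.88967421])}
```

```bash
python3 - <<'E'
import cv2
for n in("scene","top"):
    im=cv2.imread(f"pics/{n}0.png");cv2.imwrite(f"pics/{n}0b.png",cv2.resize(im,(800,600),interpolation=cv2.INTER_CUBIC))
E
```

```text
(no output)
```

View pics/scene0b.png

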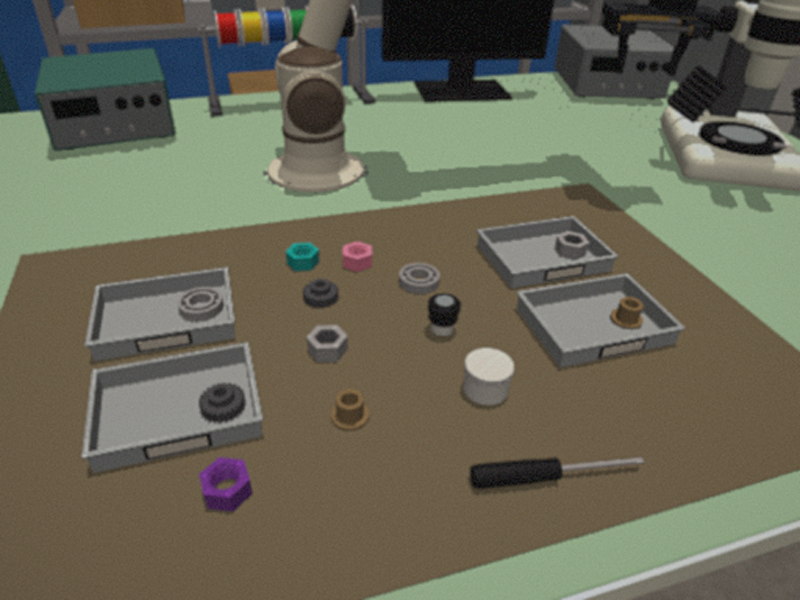

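View pics/top0b.png

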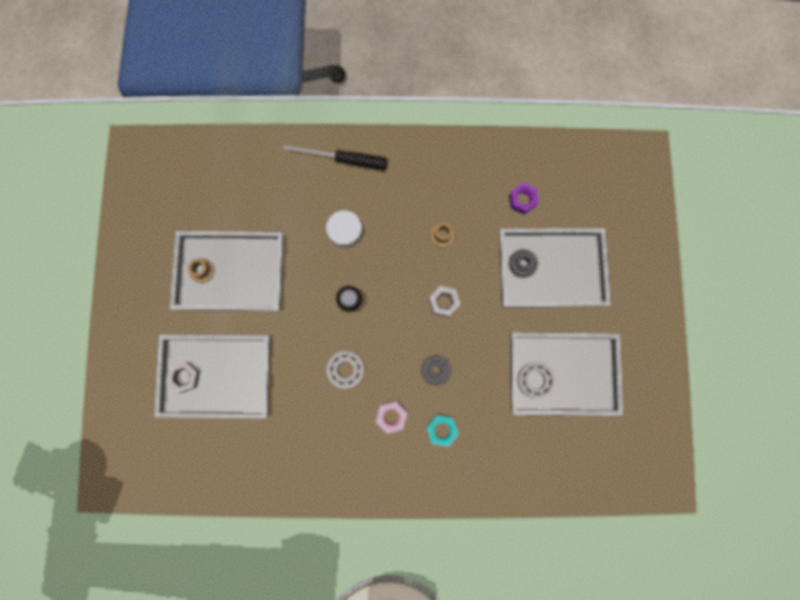

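```bash
cat > h.py <<'E'
import numpy as np,cv2
from station import calibration
def cam(n):
    c=calibration(n);K=np.array([[c["fx"],0,c["cx"]],[0,c["fy"],c["cy"]],[0,0,1]])
    return K,c["dist"],c["rvec"],c["tvec"]
def px2w(n,uv,z):
    K,d,r,t=cam(n);R=cv2.Rodrigues(r)[0]
    p=cv2.undistortPoints(np.array([[uv]],float),K,d)[0,0]
    ray=R.T@np.array([p[0],p[1],1]);o=-R.T@t
    return o+ray*(z-o[2])/ray[2]
def w2px(n,P):
    K,d,r,t=cam(n);return cv2.projectPoints(np.array(P,float).reshape(-1,1,3),r,t,K,d)[0][:,0]
def crop(im,x0,y0,w,h,s,f):
    o=cv2.resize(im[y0:y0+h,x0:x0+w],None,fx=s,fy=s,interpolation=cv2.INTER_CUBIC)
    for x in range((x0+9)//10*10,x0+w,10):
        cv2.line(o,((x-x0)*s,0),((x-x0)*s,6),(0,0,255),1);cv2.putText(o,str(x),((x-x0)*s+1,16),0,.3,(0,255,255),1)
    for y in range((y0+9)//10*10,y0+h,10):
        cv2.line(o,(0,(y-y0)*s),(6,(y-y0)*s),(0,0,255),1);cv2.putText(o,str(y),(8,(y-y0)*s+4),0,.3,(0,255,255),1)
    cv2.imwrite(f,o)
E
python3 - <<'E'
from h import *
im=cv2.imread("pics/top0.png")
crop(im,195,135,110,85+65,5-1,"pics/c1.png")
crop(im,205,140,100,75,8,"pics/c1.png")
crop(im,205,210,100,75,8,"pics/c2.png")
crop(im,95,140,95,130,4,"pics/c3.png")
crop(im,315,140,90,130,4,"pics/c4.png")
E
```

```text
(no output)
```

View pics/c1.png

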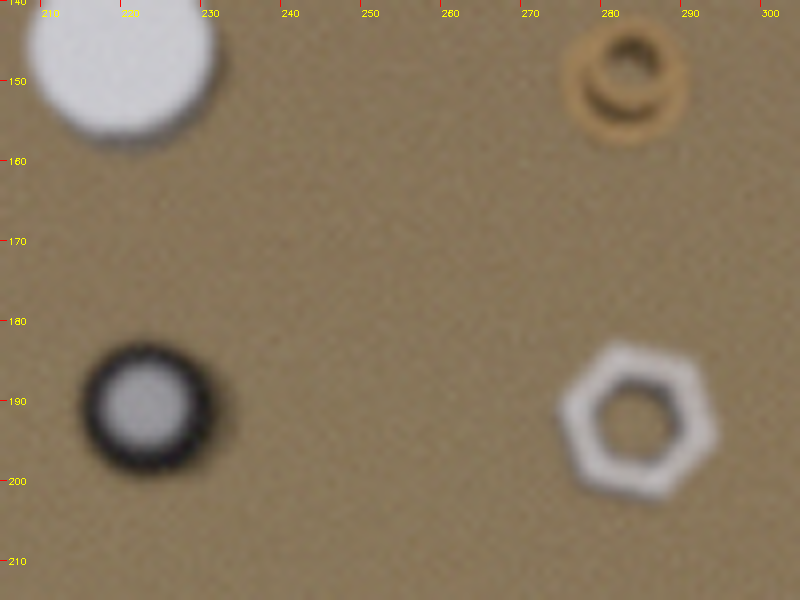

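View pics/c2.png

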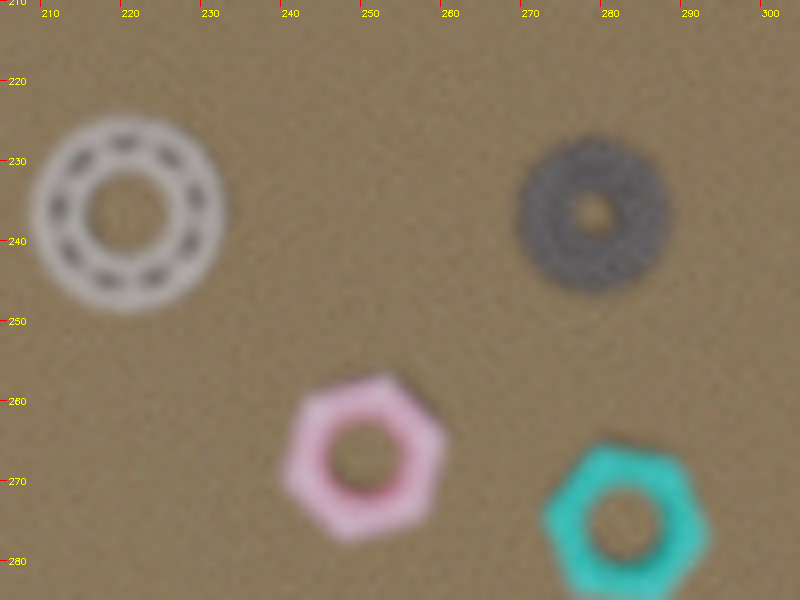

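View pics/c3.png

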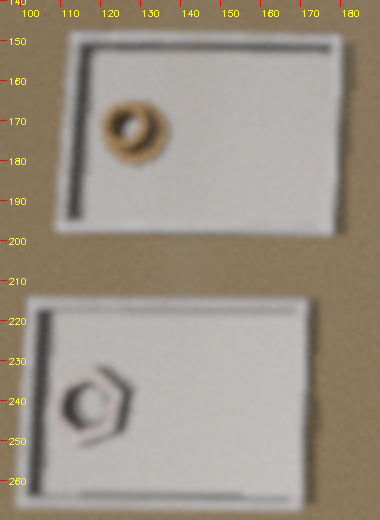

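View pics/c4.png

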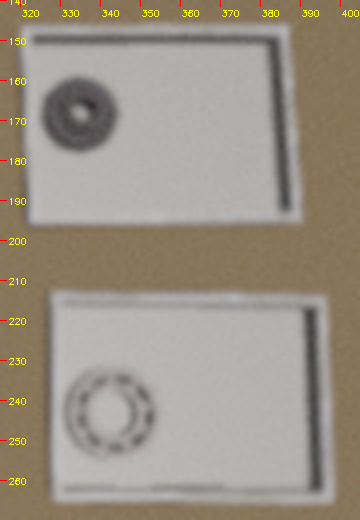

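```bash
python3 - <<'E'
from h import *
for n,uv,z in [("bush",(282.9,149.9),.006),("nut",(284.5,192.7),.026),("bear",(220.6,236.8),.018),("gear",(278.9,236.8),.017),("tin",(219.5,145.5),.044),("eye",(222.8,190.8),.052)]:
    print(n,px2w("top",uv,z).round(4))
for c in [(282,183),(291.5,185),(294.5,194.5),(287.5,202),(277.5,200),(275,191)]: print(px2w("top",c,.026).round(4))
T={"bush":[(113,149),(180.5,149),(178.5,198.5),(107,197.5)],"nut":[(101,215),(171.5,215.5),(170,267),(98,266)],"gear":[(320,148),(387,147),(390,195.5),(322,195)],"bear":[(328,214),(397,214),(398.5,265),(329,265)]}
for k,v in T.items():
    P=np.array([px2w("top",u,.032) for u in v]);print(k,P[:,:2].round(3).tolist(),P.mean(0).round(4))
# scene overlay
im=cv2.imread("pics/scene0.png");
crop(im,50,140,120,170,4,"pics/s1.png");crop(im,175,150,160,130,5,"pics/s2.png");crop(im,300,130,140,110,5,"pics/s3.png")
E
```

```text
bush [ 0.6868 -0.0935  0.006 ]
nut [ 0.5633 -0.0946  0.026 ]
bear [0.4459 0.0739 0.018 ]
gear [ 0.4467 -0.0797  0.017 ]
tin [0.6867 0.0794 0.044 ]
eye [0.563  0.0678 0.052 ]
[ 0.5895 -0.0882  0.026 ]
[ 0.5842 -0.1136  0.026 ]
[ 0.5586 -0.1213  0.026 ]
[ 0.5383 -0.1024  0.026 ]
[ 0.5435 -0.0758  0.026 ]
[ 0.5677 -0.0693  0.026 ]
bush [[0.679, 0.37], [0.68, 0.186], [0.545, 0.186], [0.546, 0.377]] [0.6126 0.2797 0.032 ]
nut [[0.499, 0.39], [0.5, 0.202], [0.367, 0.202], [0.367, 0.39]] [0.4334 0.296  0.032 ]
gear [[0.686, -0.192], [0.691, -0.379], [0.557, -0.379], [0.557, -0.194]] [ 0.6227 -0.2859  0.032 ]
bear [[0.506, -0.209], [0.507, -0.395], [0.373, -0.392], [0.374, -0.208]] [ 0.4398 -0.301   0.032 ]
```

View pics/s2.png

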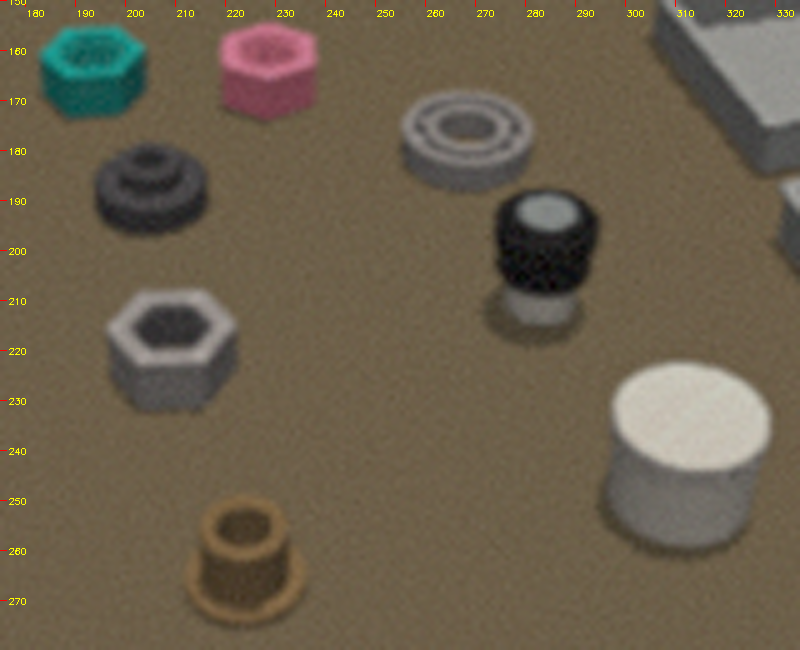

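```bash
cat > plan.py <<'E'
import sys
from h import *
from station import sense
from scipy.spatial.transform import Rotation as Ro
# plan.py x y z jawangle(deg, direction of tool x yaw) step
def plan(tgt,yaw,step=45.):
    s=sense();R=s["ee_rot"];p=s["tcp_pos"]
    Rt=Ro.from_euler("z",yaw,degrees=True).as_matrix()@np.diag([1,-1,-1.])
    rv=Ro.from_matrix(R.T@Rt).as_rotvec()
    d=(np.array(tgt)-p)*1000
    n=int(max(np.ceil(np.linalg.norm(d)/step),np.ceil(np.linalg.norm(rv)/.18),1))
    print("t",round(s["time_s"],2),"p",p.round(4),"F",s["wrist_force"].round(1),"w",round(s["gripper_width"]*87,1),"n",n)
    Rc=Ro.from_matrix(R)
    for i in range(n):
        print(np.r_[(Rc.inv().apply(d/n)).round(1),(rv/n).round(3)].tolist())
        Rc=Rc*Ro.from_rotvec(rv/n)
if __name__=="__main__":
    a=[float(v) for v in sys.argv[1:]];plan(a[:3],a[3],*(a[4:]))
E
python3 plan.py .446 .074 .10 -90 62
python3 - <<'E'
from h import *
for n,P,uv in [("nut",(.5633,-.0946,.026),(208,215)),("bear",(.4459,.0739,.018),(267,176)),("bush",(.6868,-.0935,.032),(223,254.5)),("gear",(.4467,-.0797,.002),0),("tin",(.6867,.0794,.044),(312,233))]:
    print(n,w2px("scene",P).round(1),uv, px2w("scene",uv,P[2])[:2].round(4) if uv else "")
E
```

```text
t 0.1 p [0.2105 0.5879 0.2216] F [-0.5 -0.4 -0. ] w 87.4 n 10
[39.5, 40.4, 12.2, 0.0, -0.0, 0.123]
[44.2, 35.3, 12.2, 0.0, -0.0, 0.123]
[48.1, 29.6, 12.2, 0.0, -0.0, 0.123]
[51.4, 23.5, 12.2, 0.0, -0.0, 0.123]
[53.9, 17.0, 12.2, 0.0, -0.0, 0.123]
[55.6, 10.3, 12.2, 0.0, -0.0, 0.123]
[56.4, 3.4, 12.2, 0.0, -0.0, 0.123]
[56.4, -3.5, 12.2, 0.0, -0.0, 0.123]
[55.6, -10.4, 12.2, 0.0, -0.0, 0.123]
[53.9, -17.1, 12.2, 0.0, -0.0, 0.123]
nut [[208.3 215.1]] (208, 215) [ 0.5627 -0.0952]
bear [[267.5 175.1]] (267, 176) [0.4492 0.0715]
bush [[222.9 255.4]] (223, 254.5) [ 0.6846 -0.0928]
gear [[204.8 190.7]] 0 
tin [[312.3 232.7]] (312, 233) [0.6873 0.0786]
```

carry_out(
  commands=[39,40,10,0,0,0.123,44,35,10,0,0,0.123,48,30,10,0,0,0.123,51,24,10,0,0,0.123,54,17,10,0,0,0.123],
)

```text
time_s: 0.72
tcp_pos: [0.3261, 0.3257, 0.1682]
ee_rot: [[0.563, -0.827, -0.001], [-0.827, -0.563, -0.004], [0.002, 0.003, -1.0]]
wrist_force: [0.6, -0.4, -1.0]
gripper_width: 0.998
```

```bash
python3 plan.py .447 .073 .10 -90 62
```

```text
t 0.72 p [0.3261 0.3257 0.1682] F [ 0.6 -0.4 -1. ] w 86.8 n 5
[55.3, 8.4, 13.8, 0.0, -0.001, 0.12]
[56.0, 1.8, 13.8, 0.0, -0.001, 0.12]
[55.8, -4.9, 13.7, 0.0, -0.001, 0.12]
[54.8, -11.5, 13.7, 0.0, -0.001, 0.12]
[53.0, -18.0, 13.7, 0.0, -0.001, 0.12]
```

carry_out(
  commands=[55,8,13,0,0,0.12,56,2,13,0,0,0.12,56,-5,13,0,0,0.12,55,-11,13,0,0,0.12,53,-18,13,0,0,0.12],
)

```text
time_s: 1.35
tcp_pos: [0.4466, 0.0632, 0.1023]
ee_rot: [[-0.02, -1.0, 0.0], [-1.0, 0.02, -0.003], [0.003, -0.0, -1.0]]
wrist_force: [1.8, 0.7, -0.4]
gripper_width: 1.002
```

```bash
python3 plan.py .447 .073 .006 -90 45; python3 - <<'E'
from h import *
from station import capture
im=capture("top")[:,:,::-1];crop(im,150,180,130,100,6,"pics/t1.png")
im=capture("scene")[:,:,::-1];crop(im,200,80,130,120,5,"pics/t2.png")
E
```

```text
t 1.35 p [0.4466 0.0632 0.1023] F [ 1.8  0.7 -0.4] w 87.1 n 3
[-3.3, -0.1, 32.1, -0.0, -0.001, -0.007]
[-3.3, -0.1, 32.1, -0.0, -0.001, -0.007]
[-3.3, -0.1, 32.1, -0.0, -0.001, -0.007]
```

View pics/t2.png

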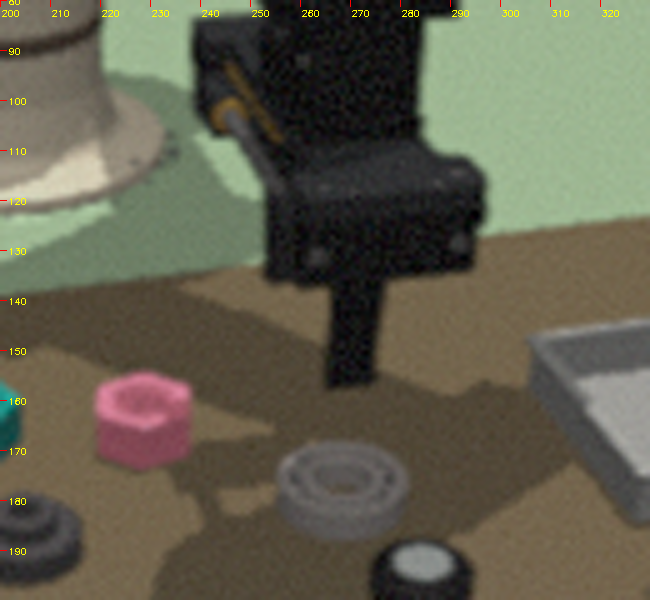

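View pics/t1.png

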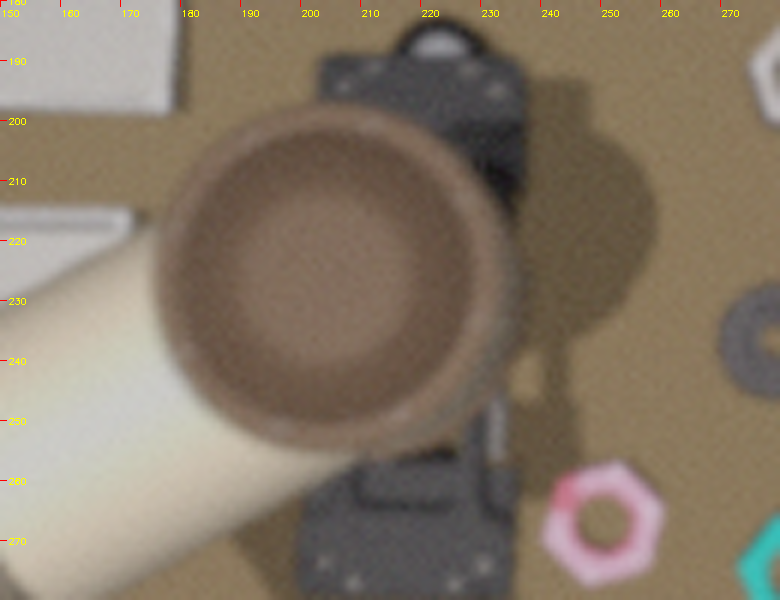

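carry_out(
  commands=[-5,0,32,0,0,-0.01,-4,0,32,0,0,-0.01,0,0,28,0,0,0,0,0,0,0,0,0],
)

```text
time_s: 1.95
tcp_pos: [0.4465, 0.0689, 0.007]
ee_rot: [[-0.006, -1.0, -0.002], [-1.0, 0.006, -0.004], [0.004, 0.002, -1.0]]
wrist_force: [-0.7, -0.7, -0.0]
gripper_width: 0.999
```

```bash
python3 plan.py .447 .073 .006 -90 45
```

```text
t 1.95 p [0.4465 0.0689 0.007 ] F [-0.7 -0.7 -0. ] w 86.9 n 1
[-4.1, -0.5, 0.9, 0.002, -0.004, -0.006]
```

Correct y, then close.

carry_out(
  commands=[-4,0,1.5,0,0,-0.006,0,0,0,0,0,0],
)

```text
time_s: 2.2
tcp_pos: [0.4477, 0.0743, 0.0071]
ee_rot: [[0.002, -1.0, 0.001], [-1.0, -0.002, -0.003], [0.003, -0.001, -1.0]]
wrist_force: [0.5, 0.1, -0.1]
gripper_width: 0.998
```

carry_out(
  commands=[0,0,0,0,0,0,0,0,0,0,0,0,0,0,0,0,0,0,0,0,0,0,0,0,0,0,0,0,0,0],
  grip=50,
)

```text
time_s: 2.82
tcp_pos: [0.4486, 0.075, 0.009]
ee_rot: [[0.002, -1.0, 0.004], [-1.0, -0.002, -0.0], [0.0, -0.004, -1.0]]
wrist_force: [-0.1, 0.2, -0.3]
gripper_width: 0.701
```

carry_out(
  commands=[0,0,-40,0,0,0,0,0,-45,0,0,0,0,0,0,0,0,0],
)

```text
time_s: 3.2
tcp_pos: [0.4474, 0.0745, 0.0948]
ee_rot: [[0.001, -1.0, 0.0], [-1.0, -0.001, -0.002], [0.002, -0.0, -1.0]]
wrist_force: [-0.0, -0.4, -2.2]
gripper_width: 0.7
```

```bash
python3 plan.py .440 -.345 .09 -90 55;python3 - <<'E'
from h import *
from station import capture
im=capture("scene")[:,:,::-1];crop(im,200,80,130,120,5,"pics/t3.png")
E
```

```text
t 3.2 p [0.4474 0.0745 0.0948] F [-0.  -0.4 -2.2] w 60.9 n 8
[52.4, 1.0, 0.7, -0.0, -0.0, 0.0]
[52.4, 1.0, 0.7, -0.0, -0.0, 0.0]
[52.4, 1.0, 0.7, -0.0, -0.0, 0.0]
[52.4, 1.0, 0.7, -0.0, -0.0, 0.0]
[52.4, 1.0, 0.7, -0.0, -0.0, 0.0]
[52.4, 1.0, 0.7, -0.0, -0.0, 0.0]
[52.4, 0.9, 0.6, -0.0, -0.0, 0.0]
[52.4, 0.9, 0.6, -0.0, -0.0, 0.0]
```

View pics/t3.png

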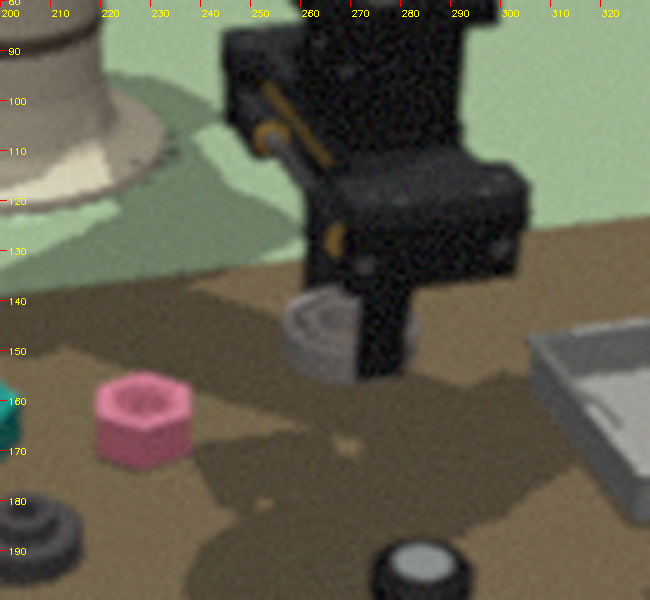

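carry_out(
  commands=[53,1,0,0,0,0,53,1,0,0,0,0,53,1,0,0,0,0,53,1,0,0,0,0,53,1,0,0,0,0],
)

```text
time_s: 3.88
tcp_pos: [0.437, -0.1954, 0.0868]
ee_rot: [[0.008, -1.0, -0.018], [-1.0, -0.008, -0.004], [0.004, 0.018, -1.0]]
wrist_force: [1.0, 0.8, -1.8]
gripper_width: 0.698
```

```bash
python3 plan.py .440 -.345 .09 -90 55
```

```text
t 3.88 p [ 0.437  -0.1954  0.0868] F [ 1.   0.8 -1.8] w 60.8 n 3
[49.9, -0.5, -0.9, 0.006, -0.001, 0.003]
[49.9, -0.7, -1.0, 0.006, -0.001, 0.003]
[49.9, -0.8, -1.0, 0.006, -0.001, 0.003]
```

carry_out(
  commands=[50,-1,-1,0.006,0,0,50,-1,-1,0.006,0,0,46,-1,-1,0.006,0,0,0,0,0,0,0,0],
)

```text
time_s: 4.38
tcp_pos: [0.4351, -0.3475, 0.081]
ee_rot: [[0.001, -1.0, -0.014], [-1.0, -0.001, 0.003], [-0.003, 0.014, -1.0]]
wrist_force: [-0.7, 0.4, -1.6]
gripper_width: 0.705
```

```bash
python3 plan.py .440 -.345 .018 -90 25;
```

```text
t 4.38 p [ 0.4351 -0.3475  0.081 ] F [-0.7  0.4 -1.6] w 61.3 n 3
[-0.8, -1.9, 21.0, 0.005, 0.001, 0.0]
[-0.8, -1.8, 21.0, 0.005, 0.001, 0.0]
[-0.8, -1.7, 21.0, 0.005, 0.001, 0.0]
```

carry_out(
  commands=[-1,-2,20,0.005,0,0,-1,-2,20,0.005,0,0,-1,-2,20,0.005,0,0,0,0,0,0,0,0],
)

```text
time_s: 4.88
tcp_pos: [0.436, -0.3405, 0.0131]
ee_rot: [[-0.0, -1.0, -0.01], [-1.0, 0.0, 0.009], [-0.009, 0.01, -1.0]]
wrist_force: [0.5, -0.3, -1.2]
gripper_width: 0.698
```

```bash
python3 plan.py .440 -.345 .013 -90 25;
```

```text
t 4.88 p [ 0.436  -0.3405  0.0131] F [ 0.5 -0.3 -1.2] w 60.7 n 1
[4.5, -4.0, -0.0, 0.01, 0.009, -0.0]
```

carry_out(
  commands=[0,0,0,0.01,0.008,0,0,0,1,0,0,0,0,0,0.5,0,0,0],
)

```text
time_s: 5.25
tcp_pos: [0.4355, -0.3394, 0.0121]
ee_rot: [[0.001, -1.0, -0.0], [-1.0, -0.001, 0.001], [-0.001, 0.0, -1.0]]
wrist_force: [0.1, -0.3, -0.8]
gripper_width: 0.702
```

```bash
python3 plan.py .440 -.345 .013 -90 25;python3 - <<'E'
from h import *
from station import capture
im=capture("scene")[:,:,::-1];crop(im,50,120,120,110,6,"pics/t4.png")
E
```

```text
t 5.25 p [ 0.4355 -0.3394  0.0121] F [ 0.1 -0.3 -0.8] w 61.0 n 1
[5.6, -4.5, -0.9, 0.0, 0.001, 0.001]
```

View pics/t4.png

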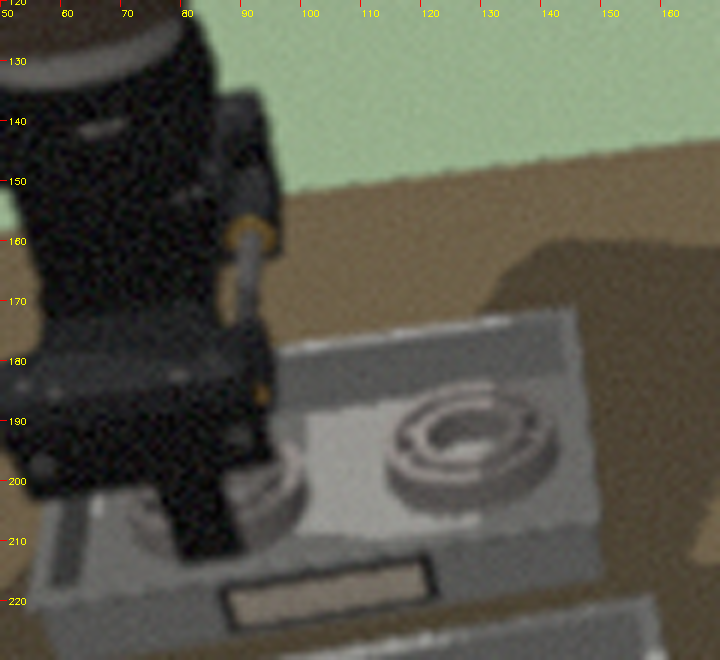

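carry_out(
  commands=[0,0,0.8,0,0,0,0,0,0.8,0,0,0],
)

```text
time_s: 5.55
tcp_pos: [0.4356, -0.3395, 0.012]
ee_rot: [[0.001, -1.0, 0.0], [-1.0, -0.001, 0.001], [-0.001, -0.0, -1.0]]
wrist_force: [-1.9, 3.0, 5.6]
gripper_width: 0.706
```

carry_out(
  commands=[0,0,0,0,0,0,0,0,0,0,0,0,0,0,0,0,0,0],
  grip=70,
)

```text
time_s: 5.92
tcp_pos: [0.4367, -0.3401, 0.0123]
ee_rot: [[0.001, -1.0, 0.003], [-1.0, -0.001, -0.001], [0.001, -0.003, -1.0]]
wrist_force: [-0.2, 0.1, -0.1]
gripper_width: 0.8
```

carry_out(
  commands=[0,0,-20,0,0,0,0,0,-40,0,0,0,0,0,-40,0,0,0],
)

```text
time_s: 6.3
tcp_pos: [0.4344, -0.3393, 0.1106]
ee_rot: [[0.0, -1.0, -0.006], [-1.0, -0.0, 0.003], [-0.003, 0.006, -1.0]]
wrist_force: [1.3, -1.3, -0.4]
gripper_width: 0.806
```

```bash
python3 plan.py .4465 -.080 .09 -90 52;
```

```text
t 6.3 p [ 0.4344 -0.3393  0.1106] F [ 1.3 -1.3 -0.4] w 70.2 n 6
[-43.2, -2.1, 3.5, 0.001, 0.0, 0.0]
[-43.2, -2.1, 3.5, 0.001, 0.0, 0.0]
[-43.2, -2.0, 3.5, 0.001, 0.0, 0.0]
[-43.2, -2.0, 3.5, 0.001, 0.0, 0.0]
[-43.2, -2.0, 3.5, 0.001, 0.0, 0.0]
[-43.2, -2.0, 3.5, 0.001, 0.0, 0.0]
```

carry_out(
  commands=[-52,-2.5,4,0,0,0,-52,-2.5,4,0,0,0,-52,-2.5,4,0,0,0,-52,-2.5,4,0,0,0,-46,-2,4,0,0,0],
)

```text
time_s: 6.92
tcp_pos: [0.4516, -0.0826, 0.0946]
ee_rot: [[-0.006, -1.0, 0.009], [-1.0, 0.006, -0.001], [0.001, -0.009, -1.0]]
wrist_force: [0.6, 1.0, 0.5]
gripper_width: 0.8
```

```bash
python3 plan.py .4465 -.080 .04 -90 25;python3 - <<'E'
from h import *
from station import capture
im=capture("scene")[:,:,::-1];crop(im,50,120,120,110,6,"pics/t5.png")
E
```

```text
t 6.92 p [ 0.4516 -0.0826  0.0946] F [0.6 1.  0.5] w 69.6 n 3
[-0.9, 1.9, 18.2, -0.003, -0.0, -0.002]
[-0.9, 1.8, 18.2, -0.003, -0.0, -0.002]
[-0.9, 1.8, 18.2, -0.003, -0.0, -0.002]
```

View pics/t5.png

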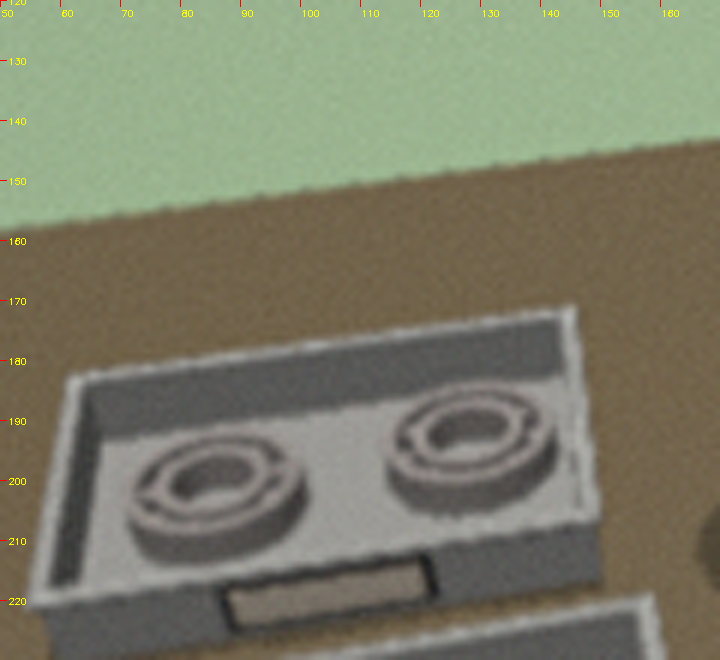

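The bearing lies flat in its tray at (86,200), beside the other at (128,194). Next the gear.

carry_out(
  commands=[-3,5,20,-0.006,0,-0.005,0,1,20,0,0,0,0,0,14,0,0,0,0,0,0,0,0,0],
)

```text
time_s: 7.48
tcp_pos: [0.4475, -0.0737, 0.0394]
ee_rot: [[0.008, -1.0, 0.006], [-1.0, -0.008, -0.0], [0.0, -0.006, -1.0]]
wrist_force: [1.3, -0.1, 0.8]
gripper_width: 0.805
```

```bash
python3 plan.py .4465 -.080 .006 -90 25;python3 - <<'E'
from h import *
from station import capture
im=capture("scene")[:,:,::-1];crop(im,160,120,100,100,6,"pics/t6.png")
E
```

```text
t 7.47 p [ 0.4475 -0.0737  0.0394] F [ 1.3 -0.1  0.8] w 70.1 n 2
[3.2, 0.6, 16.7, -0.003, -0.0, 0.004]
[3.2, 0.6, 16.7, -0.003, -0.0, 0.004]
```

View pics/t6.png

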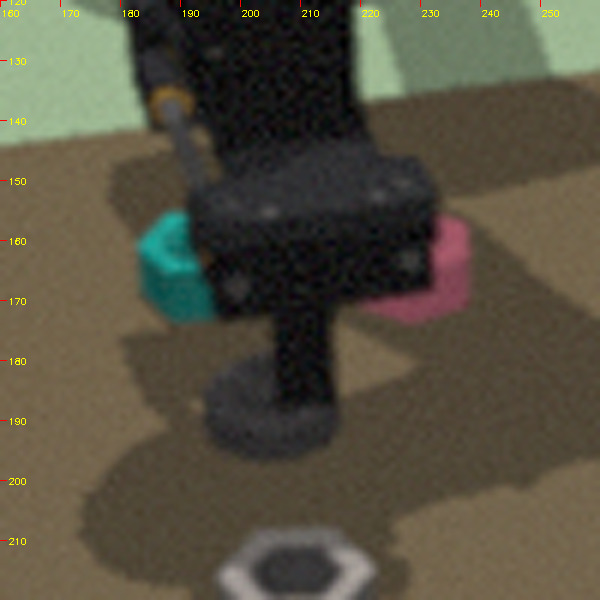

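carry_out(
  commands=[7,0.6,16,-0.005,0,0.008,0,0,15,0,0,0,0,0,1,0,0,0,0,0,1,0,0,0],
)

```text
time_s: 8.02
tcp_pos: [0.4492, -0.0819, 0.0063]
ee_rot: [[-0.001, -1.0, 0.005], [-1.0, 0.001, 0.0], [-0.0, -0.005, -1.0]]
wrist_force: [0.9, -0.5, -0.1]
gripper_width: 0.804
```

```bash
python3 plan.py .4465 -.080 .006 -90 25
```

```text
t 8.03 p [ 0.4492 -0.0819  0.0063] F [ 0.9 -0.5 -0.1] w 69.9 n 1
[-1.9, 2.7, 0.3, -0.005, 0.0, -0.001]
```

carry_out(
  commands=[-2,2.5,0,-0.005,0,0,0,0,0,0,0,0,0,0,0,0,0,0,0,0,0,0,0,0,0,0,0,0,0,0],
  grip=40,
)

```text
time_s: 8.65
tcp_pos: [0.4468, -0.0797, 0.007]
ee_rot: [[-0.001, -1.0, 0.002], [-1.0, 0.001, 0.001], [-0.001, -0.002, -1.0]]
wrist_force: [0.3, 1.2, -1.6]
gripper_width: 0.585
```

```bash
python3 plan.py .4465 -.080 .006 -90 25
```

```text
t 8.65 p [ 0.4468 -0.0797  0.007 ] F [ 0.3  1.2 -1.6] w 50.9 n 1
[0.3, 0.3, 1.0, -0.002, 0.001, -0.001]
```

carry_out(
  commands=[0,0,-40,0,0,0,0,0,-43,0,0,0,0,0,0,0,0,0],
)

```text
time_s: 9.02
tcp_pos: [0.4459, -0.0798, 0.0913]
ee_rot: [[-0.002, -1.0, -0.002], [-1.0, 0.002, 0.0], [-0.0, 0.002, -1.0]]
wrist_force: [0.3, 0.0, -2.1]
gripper_width: 0.589
```

```bash
python3 plan.py .6225 -.331 .09 -90 50
```

```text
t 9.03 p [ 0.4459 -0.0798  0.0913] F [ 0.3  0.  -2.1] w 51.3 n 7
[35.8, -25.3, 0.1, 0.0, 0.0, -0.0]
[35.8, -25.3, 0.1, 0.0, 0.0, -0.0]
[35.9, -25.3, 0.1, 0.0, 0.0, -0.0]
[35.9, -25.3, 0.2, 0.0, 0.0, -0.0]
[35.9, -25.2, 0.2, 0.0, 0.0, -0.0]
[35.9, -25.2, 0.2, 0.0, 0.0, -0.0]
[35.9, -25.2, 0.2, 0.0, 0.0, -0.0]
```

carry_out(
  commands=[40,-28,-1,0,0,0,40,-28,-1,0,0,0,40,-28,-1,0,0,0,40,-28,-1,0,0,0,40,-28,-1,0,0,0],
)

```text
time_s: 9.65
tcp_pos: [0.5845, -0.2818, 0.089]
ee_rot: [[0.003, -1.0, -0.012], [-1.0, -0.003, 0.005], [-0.005, 0.012, -1.0]]
wrist_force: [1.1, 0.3, -1.6]
gripper_width: 0.586
```

```bash
python3 plan.py .6225 -.331 .09 -90 50
```

```text
t 9.65 p [ 0.5845 -0.2818  0.089 ] F [ 1.1  0.3 -1.6] w 51.0 n 2
[24.6, -18.9, -0.8, 0.006, 0.002, 0.001]
[24.6, -19.0, -0.7, 0.006, 0.002, 0.001]
```

carry_out(
  commands=[25,-19,-1,0.006,0.002,0,20,-16,0,0.006,0.002,0,0,0,0,0,0,0,0,0,0,0,0,0],
)

```text
time_s: 10.15
tcp_pos: [0.6174, -0.3297, 0.0791]
ee_rot: [[-0.003, -1.0, -0.012], [-1.0, 0.003, 0.006], [-0.006, 0.012, -1.0]]
wrist_force: [-0.0, -0.4, -2.1]
gripper_width: 0.586
```

```bash
python3 plan.py .6225 -.331 .025 -90 25
```

```text
t 10.15 p [ 0.6174 -0.3297  0.0791] F [-0.  -0.4 -2.1] w 51.0 n 3
[0.5, -1.9, 18.0, 0.004, 0.002, -0.001]
[0.5, -1.9, 18.0, 0.004, 0.002, -0.001]
[0.5, -1.8, 18.0, 0.004, 0.002, -0.001]
```

carry_out(
  commands=[1,-4,18,0.006,0.003,0,1,-2,18,0.006,0.003,0,0,0,17,0,0,0,0,0,0,0,0,0],
)

```text
time_s: 10.65
tcp_pos: [0.6206, -0.3279, 0.0231]
ee_rot: [[-0.0, -1.0, -0.004], [-1.0, 0.0, 0.002], [-0.002, 0.004, -1.0]]
wrist_force: [-0.6, 0.3, -1.9]
gripper_width: 0.59
```

```bash
python3 plan.py .6225 -.331 .011 -90 25
```

```text
t 10.65 p [ 0.6206 -0.3279  0.0231] F [-0.6  0.3 -1.9] w 51.4 n 1
[3.1, -2.0, 12.1, 0.004, 0.002, -0.0]
```

carry_out(
  commands=[1,-1,6,0.004,0.002,0,0,0,5,0,0,0,0,0,1,0,0,0,0,0,0,0,0,0],
)

```text
time_s: 11.15
tcp_pos: [0.6228, -0.3291, 0.0124]
ee_rot: [[0.0, -1.0, 0.003], [-1.0, -0.0, -0.001], [0.001, -0.003, -1.0]]
wrist_force: [-0.2, 0.2, -1.6]
gripper_width: 0.586
```

carry_out(
  commands=[0,0,0.8,0,0,0,0,0,0.5,0,0,0],
)

```text
time_s: 11.4
tcp_pos: [0.6231, -0.3293, 0.0117]
ee_rot: [[0.0, -1.0, 0.004], [-1.0, -0.0, -0.001], [0.001, -0.004, -1.0]]
wrist_force: [-0.1, -1.0, -1.8]
gripper_width: 0.584
```

carry_out(
  commands=[0,0,1,-0.003,0,0,0,0,1,0,0,0],
)

```text
time_s: 11.65
tcp_pos: [0.6233, -0.3294, 0.0101]
ee_rot: [[0.0, -1.0, 0.001], [-1.0, -0.0, -0.002], [0.002, -0.001, -1.0]]
wrist_force: [-1.5, 1.4, 2.8]
gripper_width: 0.584
```

Contact. Release to 62 mm and lift.

carry_out(
  commands=[0,0,0,0,0,0,0,0,0,0,0,0,0,0,0,0,0,0],
  grip=64,
)

```text
time_s: 12.02
tcp_pos: [0.6241, -0.3297, 0.0111]
ee_rot: [[0.001, -1.0, 0.003], [-1.0, -0.001, -0.003], [0.003, -0.003, -1.0]]
wrist_force: [1.1, -0.2, 0.4]
gripper_width: 0.725
```

carry_out(
  commands=[0,0,-20,0,0,0,0,0,-40,0,0,0,0,0,-30,0,0,0,0,0,0,0,0,0],
)

```text
time_s: 12.52
tcp_pos: [0.625, -0.3303, 0.1086]
ee_rot: [[0.002, -1.0, 0.007], [-1.0, -0.002, -0.005], [0.005, -0.007, -1.0]]
wrist_force: [0.2, 0.5, -0.1]
gripper_width: 0.736
```

```bash
python3 plan.py .563 -.095 .09 -102.5 50
```

```text
t 12.53 p [ 0.625  -0.3303  0.1086] F [ 0.2  0.5 -0.1] w 64.0 n 5
[-47.1, 12.4, 3.4, -0.002, -0.001, 0.044]
[-46.5, 14.4, 3.4, -0.002, -0.001, 0.044]
[-45.8, 16.4, 3.5, -0.002, -0.001, 0.044]
[-45.1, 18.4, 3.6, -0.002, -0.001, 0.044]
[-44.2, 20.4, 3.6, -0.002, -0.001, 0.044]
```

carry_out(
  commands=[-48,12,3,0,0,0.044,-48,14,3,0,0,0.044,-47,16,3,0,0,0.044,-46,18,3,0,0,0.044,-45,20,3,0,0,0.044],
  grip=72,
)

```text
time_s: 13.15
tcp_pos: [0.565, -0.0866, 0.092]
ee_rot: [[-0.23, -0.973, 0.01], [-0.973, 0.23, -0.006], [0.003, -0.011, -1.0]]
wrist_force: [0.5, 0.4, 0.1]
gripper_width: 0.825
```

carry_out(
  commands=[0,0,0,0,0,0],
)

```text
time_s: 13.28
tcp_pos: [0.5639, -0.0839, 0.092]
ee_rot: [[-0.226, -0.974, 0.009], [-0.974, 0.226, -0.006], [0.003, -0.01, -1.0]]
wrist_force: [0.9, -0.1, 0.7]
gripper_width: 0.827
```

```bash
python3 plan.py .563 -.095 .04 -102.5 50;python3 - <<'E'
from h import *
from station import capture
im=capture("scene")[:,:,::-1];crop(im,40,190,240,110,3,"pics/t7.png");
E
```

```text
t 13.28 p [ 0.5639 -0.0839  0.092 ] F [ 0.9 -0.1  0.7] w 71.9 n 2
[5.4, -0.6, 26.0, -0.005, -0.002, -0.005]
[5.5, -0.7, 26.0, -0.005, -0.002, -0.005]
```

View pics/t7.png

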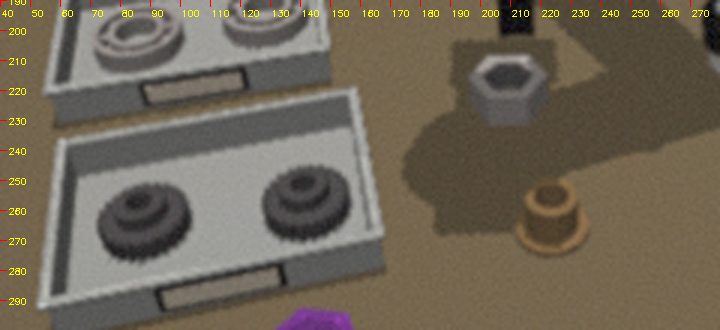

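Gear lies flat at (86,262) beside its mate at (141,258). Now the nut.

carry_out(
  commands=[6,0,25,-0.005,-0.002,-0.005,5,-1,25,-0.005,-0.002,-0.005,0,0,0,0,0,0],
)

```text
time_s: 13.7
tcp_pos: [0.565, -0.0988, 0.0421]
ee_rot: [[-0.219, -0.976, 0.004], [-0.976, 0.219, 0.0], [-0.001, -0.003, -1.0]]
wrist_force: [0.1, -1.6, 0.7]
gripper_width: 0.823
```

```bash
python3 plan.py .563 -.095 .009 -102.5 30
```

```text
t 13.7 p [ 0.565  -0.0988  0.0421] F [ 0.1 -1.6  0.7] w 71.6 n 2
[-1.6, 1.5, 16.6, -0.002, 0.0, -0.001]
[-1.6, 1.4, 16.6, -0.002, 0.0, -0.001]
```

carry_out(
  commands=[-3,2,17,-0.003,0,0,0,0,16,0,0,0,0,0,0,0,0,0],
)

```text
time_s: 14.08
tcp_pos: [0.565, -0.0962, 0.0084]
ee_rot: [[-0.22, -0.975, 0.003], [-0.975, 0.22, 0.001], [-0.001, -0.003, -1.0]]
wrist_force: [0.8, 0.6, 0.7]
gripper_width: 0.827
```

```bash
python3 plan.py .563 -.095 .009 -102.5 30
```

```text
t 14.07 p [ 0.565  -0.0962  0.0084] F [0.8 0.6 0.7] w 71.9 n 1
[-0.8, 2.2, -0.6, -0.003, 0.001, -0.004]
```

carry_out(
  commands=[0,2,0,-0.003,0,0,0,0,0,0,0,0,0,0,0,0,0,0,0,0,0,0,0,0,0,0,0,0,0,0],
  grip=35,
)

```text
time_s: 14.7
tcp_pos: [0.5638, -0.0954, 0.0096]
ee_rot: [[-0.219, -0.976, 0.003], [-0.976, 0.219, 0.002], [-0.002, -0.002, -1.0]]
wrist_force: [-0.1, -0.7, -1.9]
gripper_width: 0.527
```

carry_out(
  commands=[0,0,0,0,0,0,0,0,0,0,0,0],
)

```text
time_s: 14.95
tcp_pos: [0.5639, -0.0954, 0.0096]
ee_rot: [[-0.219, -0.976, 0.003], [-0.976, 0.219, 0.001], [-0.002, -0.002, -1.0]]
wrist_force: [0.1, -0.2, -1.6]
gripper_width: 0.524
```

carry_out(
  commands=[0,0,-40,0,0,0,0,0,-55,0,0,0,0,0,0,0,0,0],
)

```text
time_s: 15.32
tcp_pos: [0.5622, -0.0956, 0.1051]
ee_rot: [[-0.22, -0.975, -0.003], [-0.975, 0.22, 0.002], [-0.001, 0.003, -1.0]]
wrist_force: [0.2, 0.2, -2.9]
gripper_width: 0.526
```

```bash
python3 plan.py .4335 .25 .105 -90 52
```

```text
t 15.32 p [ 0.5622 -0.0956  0.1051] F [ 0.2  0.2 -2.9] w 45.8 n 8
[-38.6, 25.2, 0.1, 0.0, 0.0, -0.028]
[-39.3, 24.1, 0.1, 0.0, 0.0, -0.028]
[-39.9, 23.0, 0.1, 0.0, 0.0, -0.028]
[-40.6, 21.9, 0.1, 0.0, 0.0, -0.028]
[-41.1, 20.8, 0.1, 0.0, 0.0, -0.028]
[-41.7, 19.6, 0.1, 0.0, 0.0, -0.028]
[-42.2, 18.5, 0.0, 0.0, 0.0, -0.028]
[-42.7, 17.3, 0.0, 0.0, 0.0, -0.028]
```

carry_out(
  commands=[-39,25,-1,0,0,-0.028,-39,24,-1,0,0,-0.028,-40,23,-1,0,0,-0.028,-41,22,-1,0,0,-0.028,-41,21,-1,0,0,-0.028],
)

```text
time_s: 15.95
tcp_pos: [0.4752, 0.123, 0.1042]
ee_rot: [[-0.087, -0.996, -0.015], [-0.996, 0.087, -0.0], [0.002, 0.015, -1.0]]
wrist_force: [1.0, 0.3, -2.7]
gripper_width: 0.525
```

```bash
python3 plan.py .4335 .25 .095 -90 52
```

```text
t 15.95 p [0.4752 0.123  0.1042] F [ 1.   0.3 -2.7] w 45.7 n 3
[-41.0, 17.5, 3.3, 0.005, -0.0, -0.029]
[-41.5, 16.3, 3.2, 0.005, -0.0, -0.029]
[-41.9, 15.1, 3.1, 0.005, -0.0, -0.029]
```

carry_out(
  commands=[-41,16,1,0.005,0,-0.029,-41,14,1,0.005,0,-0.029,-38,12,1,0.005,0,-0.029,0,0,0,0,0,0,0,0,0,0,0,0],
)

```text
time_s: 16.58
tcp_pos: [0.4326, 0.2481, 0.0946]
ee_rot: [[0.005, -1.0, -0.011], [-1.0, -0.005, -0.009], [0.009, 0.011, -1.0]]
wrist_force: [-0.1, 0.0, -3.0]
gripper_width: 0.526
```

```bash
python3 plan.py .4335 .25 .025 -90 25
```

```text
t 16.57 p [0.4326 0.2481 0.0946] F [-0.1  0.  -3. ] w 45.8 n 3
[-0.8, -0.6, 23.2, 0.004, -0.003, 0.002]
[-0.8, -0.5, 23.2, 0.004, -0.003, 0.002]
[-0.7, -0.4, 23.2, 0.004, -0.003, 0.002]
```

carry_out(
  commands=[-1,-1,23,0.006,-0.005,0.002,0,-1,23,0.005,-0.004,0.002,0,0,21,0,0,0,0,0,0,0,0,0],
)

```text
time_s: 17.08
tcp_pos: [0.4342, 0.2439, 0.0245]
ee_rot: [[-0.007, -1.0, -0.003], [-1.0, 0.007, -0.002], [0.002, 0.003, -1.0]]
wrist_force: [0.0, -0.3, -2.0]
gripper_width: 0.529
```

```bash
python3 plan.py .4335 .25 .0135 -90 25
```

```text
t 17.07 p [0.4342 0.2439 0.0245] F [ 0.  -0.3 -2. ] w 46.0 n 1
[-6.2, 0.7, 11.0, 0.003, -0.002, -0.007]
```

carry_out(
  commands=[-3,0,5,0.003,-0.002,0,0,0,4,0,0,0,0,0,1,0,0,0,0,0,0,0,0,0],
)

```text
time_s: 17.58
tcp_pos: [0.4357, 0.2471, 0.016]
ee_rot: [[-0.008, -1.0, 0.003], [-1.0, 0.008, 0.003], [-0.003, -0.003, -1.0]]
wrist_force: [-0.3, -1.0, -2.2]
gripper_width: 0.525
```

carry_out(
  commands=[0,0,0.8,0,0,0,0,0,0.8,0,0,0],
)

```text
time_s: 17.82
tcp_pos: [0.436, 0.2475, 0.0148]
ee_rot: [[-0.008, -1.0, 0.004], [-1.0, 0.008, 0.003], [-0.004, -0.004, -1.0]]
wrist_force: [0.8, -1.2, -2.8]
gripper_width: 0.526
```

carry_out(
  commands=[0,0,1,-0.003,0.004,0,0,0,1,0,0,0],
)

```text
time_s: 18.08
tcp_pos: [0.436, 0.2476, 0.0128]
ee_rot: [[-0.007, -1.0, 0.001], [-1.0, 0.007, -0.001], [0.001, -0.001, -1.0]]
wrist_force: [1.0, 0.6, -2.9]
gripper_width: 0.523
```

carry_out(
  commands=[0,0,0.8,0,0,0],
)

```text
time_s: 18.2
tcp_pos: [0.436, 0.2476, 0.0126]
ee_rot: [[-0.007, -1.0, 0.001], [-1.0, 0.007, -0.001], [0.001, -0.001, -1.0]]
wrist_force: [-3.5, -1.2, 9.2]
gripper_width: 0.525
```

Contact (9 N). Release and lift.

carry_out(
  commands=[0,0,0,0,0,0,0,0,0,0,0,0,0,0,0,0,0,0],
  grip=60,
)

```text
time_s: 18.58
tcp_pos: [0.4369, 0.2484, 0.0133]
ee_rot: [[-0.007, -1.0, 0.003], [-1.0, 0.007, 0.001], [-0.001, -0.003, -1.0]]
wrist_force: [-0.5, 0.3, -0.2]
gripper_width: 0.677
```

carry_out(
  commands=[0,0,-20,0,0,0,0,0,-40,0,0,0,0,0,-45,0,0,0,0,0,0,0,0,0],
)

```text
time_s: 19.08
tcp_pos: [0.4368, 0.2484, 0.1207]
ee_rot: [[-0.006, -1.0, 0.002], [-1.0, 0.006, -0.0], [0.0, -0.002, -1.0]]
wrist_force: [-0.1, -0.3, -0.1]
gripper_width: 0.689
```

```bash
python3 plan.py .686 -.0935 .115 -90 52
```

```text
t 19.07 p [0.4368 0.2484 0.1207] F [-0.1 -0.3 -0.1] w 59.9 n 9
[37.8, -27.9, 0.7, -0.0, -0.0, -0.001]
[37.8, -27.9, 0.7, -0.0, -0.0, -0.001]
[37.8, -27.9, 0.7, -0.0, -0.0, -0.001]
[37.9, -27.8, 0.7, -0.0, -0.0, -0.001]
[37.9, -27.8, 0.7, -0.0, -0.0, -0.001]
[37.9, -27.8, 0.7, -0.0, -0.0, -0.001]
[37.9, -27.8, 0.7, -0.0, -0.0, -0.001]
[37.9, -27.7, 0.7, -0.0, -0.0, -0.001]
[38.0, -27.7, 0.6, -0.0, -0.0, -0.001]
```

carry_out(
  commands=[39,-29,0,0,0,0,39,-29,0,0,0,0,39,-29,0,0,0,0,39,-29,0,0,0,0,39,-29,0,0,0,0],
)

```text
time_s: 19.7
tcp_pos: [0.5818, 0.0497, 0.117]
ee_rot: [[0.001, -1.0, -0.003], [-1.0, -0.001, -0.001], [0.001, 0.003, -1.0]]
wrist_force: [0.9, 0.7, 0.2]
gripper_width: 0.69
```

```bash
python3 plan.py .686 -.093 .1 -90 52
```

```text
t 19.7 p [0.5818 0.0497 0.117 ] F [0.9 0.7 0.2] w 60.0 n 4
[35.7, -26.0, 4.2, 0.001, -0.0, 0.0]
[35.7, -26.0, 4.2, 0.001, -0.0, 0.0]
[35.7, -26.0, 4.2, 0.001, -0.0, 0.0]
[35.7, -26.0, 4.2, 0.001, -0.0, 0.0]
```

carry_out(
  commands=[36,-26,2,0,0,0,36,-26,2,0,0,0,36,-26,4,0,0,0,27,-22,4,0,0,0,0,0,0,0,0,0],
  grip=64,
)

```text
time_s: 20.32
tcp_pos: [0.6825, -0.0935, 0.0951]
ee_rot: [[-0.005, -1.0, -0.014], [-1.0, 0.005, -0.001], [0.001, 0.014, -1.0]]
wrist_force: [-0.2, 0.4, -0.3]
gripper_width: 0.74
```

```bash
python3 plan.py .686 -.093 .05 -90 26;python3 - <<'E'
from h import *
from station import capture
im=capture("top")[:,:,::-1];crop(im,90,130,100,140,4,"pics/t8.png");
E
```

```text
t 20.32 p [ 0.6825 -0.0935  0.0951] F [-0.2  0.4 -0.3] w 64.4 n 2
[-0.3, -2.1, 22.5, 0.007, -0.001, -0.002]
[-0.3, -1.9, 22.5, 0.007, -0.001, -0.002]
```

View pics/t8.png

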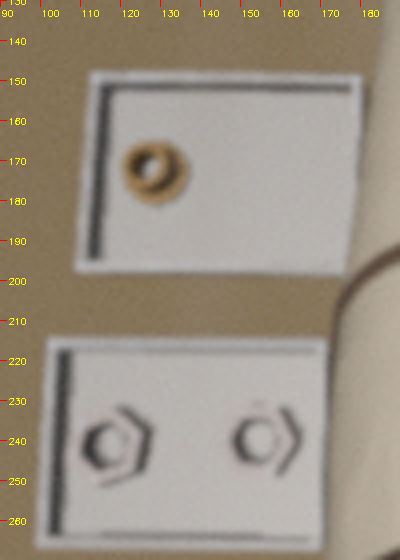

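Nut lies flat at (154,240) beside its mate at (113,240). Now the bushing.

carry_out(
  commands=[-1,-3,22,0.008,0,-0.002,0,-1,22,0.006,0,-0.002,0,0,0,0,0,0],
)

```text
time_s: 20.75
tcp_pos: [0.6829, -0.0888, 0.049]
ee_rot: [[0.002, -1.0, -0.004], [-1.0, -0.002, -0.0], [0.0, 0.004, -1.0]]
wrist_force: [-0.7, -0.2, 0.7]
gripper_width: 0.736
```

```bash
python3 plan.py .686 -.093 .012 -90 26;python3 - <<'E'
from h import *
from station import capture
im=capture("scene")[:,:,::-1];crop(im,180,190,90,100,6,"pics/t9.png");
E
```

```text
t 20.75 p [ 0.6829 -0.0888  0.049 ] F [-0.7 -0.2  0.7] w 64.0 n 2
[2.1, -1.6, 18.5, 0.002, -0.0, 0.001]
[2.1, -1.6, 18.5, 0.002, -0.0, 0.001]
```

View pics/t9.png

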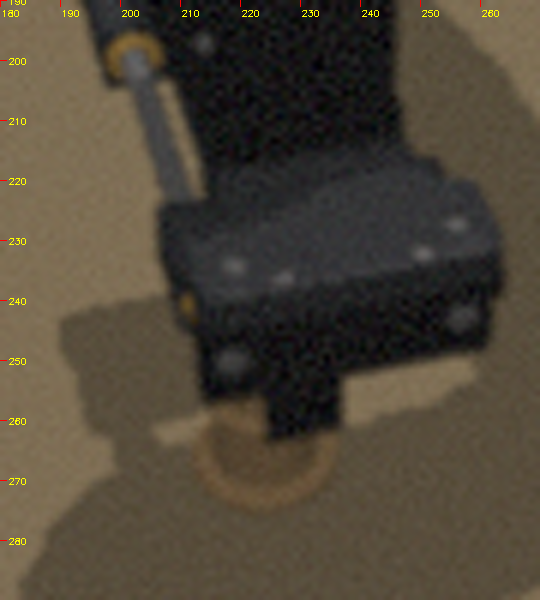

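carry_out(
  commands=[4,-3,18,0.003,0,0,0,0,17,0,0,0,0,0,0,0,0,0],
)

```text
time_s: 21.18
tcp_pos: [0.6879, -0.0921, 0.015]
ee_rot: [[0.004, -1.0, 0.005], [-1.0, -0.004, -0.0], [0.0, -0.005, -1.0]]
wrist_force: [-0.0, -0.1, -0.6]
gripper_width: 0.732
```

```bash
python3 plan.py .686 -.093 .012 -90 26
```

```text
t 21.18 p [ 0.6879 -0.0921  0.015 ] F [-0.  -0.1 -0.6] w 63.7 n 1
[0.9, 1.9, 3.0, -0.005, -0.0, 0.004]
```

carry_out(
  commands=[1,1,3,-0.005,0,0,0,0,0,0,0,0],
)

```text
time_s: 21.42
tcp_pos: [0.6872, -0.0933, 0.0121]
ee_rot: [[0.004, -1.0, 0.0], [-1.0, -0.004, -0.0], [0.0, -0.0, -1.0]]
wrist_force: [-0.6, 0.3, -0.2]
gripper_width: 0.736
```

carry_out(
  commands=[0,0,0,0,0,0,0,0,0,0,0,0,0,0,0,0,0,0,0,0,0,0,0,0,0,0,0,0,0,0],
  grip=22,
)

```text
time_s: 22.05
tcp_pos: [0.6878, -0.0933, 0.0134]
ee_rot: [[0.004, -1.0, 0.002], [-1.0, -0.004, -0.0], [0.0, -0.002, -1.0]]
wrist_force: [0.5, -0.0, -0.2]
gripper_width: 0.358
```

carry_out(
  commands=[0,0,0,0,0,0,0,0,0,0,0,0],
)

```text
time_s: 22.3
tcp_pos: [0.6878, -0.0933, 0.0134]
ee_rot: [[0.004, -1.0, 0.002], [-1.0, -0.004, -0.0], [0.0, -0.002, -1.0]]
wrist_force: [0.1, 0.4, 0.1]
gripper_width: 0.355
```

carry_out(
  commands=[0,0,-50,0,0,0,0,0,-55,0,0,0,0,0,0,0,0,0],
)

```text
time_s: 22.68
tcp_pos: [0.6868, -0.0933, 0.119]
ee_rot: [[0.004, -1.0, -0.002], [-1.0, -0.004, -0.0], [0.0, 0.002, -1.0]]
wrist_force: [-0.3, 0.6, -1.8]
gripper_width: 0.359
```

```bash
python3 plan.py .6125 .234 .115 -90 45
```

```text
t 22.68 p [ 0.6868 -0.0933  0.119 ] F [-0.3  0.6 -1.8] w 31.3 n 8
[-41.0, 9.1, 0.5, 0.0, -0.0, 0.0]
[-40.9, 9.2, 0.5, 0.0, -0.0, 0.0]
[-40.9, 9.2, 0.5, 0.0, -0.0, 0.0]
[-40.9, 9.2, 0.5, 0.0, -0.0, 0.0]
[-40.9, 9.2, 0.5, 0.0, -0.0, 0.0]
[-40.9, 9.2, 0.5, 0.0, -0.0, 0.0]
[-40.9, 9.3, 0.5, 0.0, -0.0, 0.0]
[-40.9, 9.3, 0.5, 0.0, -0.0, 0.0]
```

carry_out(
  commands=[-42,9,-1,0,0,0,-42,9,-1,0,0,0,-42,9,-1,0,0,0,-42,9,-1,0,0,0,-42,9,-1,0,0,0],
)

```text
time_s: 23.3
tcp_pos: [0.6366, 0.1187, 0.1174]
ee_rot: [[-0.005, -1.0, -0.013], [-1.0, 0.005, -0.001], [0.001, 0.013, -1.0]]
wrist_force: [-0.3, 0.2, -0.8]
gripper_width: 0.363
```

```bash
python3 plan.py .6125 .234 .1 -90 45
```

```text
t 23.3 p [0.6366 0.1187 0.1174] F [-0.3  0.2 -0.8] w 31.6 n 3
[-38.4, 8.2, 5.9, 0.004, -0.0, -0.002]
[-38.4, 8.1, 5.9, 0.004, -0.0, -0.002]
[-38.4, 8.1, 5.8, 0.004, -0.0, -0.002]
```

carry_out(
  commands=[-38,8,3,0.004,0,0,-38,6,4,0.004,0,0,-34,4,4,0.004,0,0,0,0,0,0,0,0,0,0,0,0,0,0],
)

```text
time_s: 23.92
tcp_pos: [0.6131, 0.2338, 0.0988]
ee_rot: [[-0.002, -1.0, -0.012], [-1.0, 0.002, -0.005], [0.005, 0.012, -1.0]]
wrist_force: [0.6, 0.5, -0.3]
gripper_width: 0.358
```

```bash
python3 plan.py .6125 .234 .03 -90 25
```

```text
t 23.93 p [0.6131 0.2338 0.0988] F [ 0.6  0.5 -0.3] w 31.1 n 3
[-0.2, -0.1, 22.9, 0.004, -0.002, -0.001]
[-0.1, 0.0, 22.9, 0.004, -0.002, -0.001]
[-0.1, 0.1, 22.9, 0.004, -0.002, -0.001]
```

carry_out(
  commands=[0,0,23,0.006,-0.003,0,0,0,23,0.005,-0.002,0,0,0,20,0,0,0,0,0,0,0,0,0],
)

```text
time_s: 24.42
tcp_pos: [0.6129, 0.2289, 0.0303]
ee_rot: [[-0.008, -1.0, -0.002], [-1.0, 0.008, -0.001], [0.001, 0.002, -1.0]]
wrist_force: [0.1, -0.5, -0.6]
gripper_width: 0.361
```

```bash
python3 plan.py .6125 .234 .018 -90 25
```

```text
t 24.43 p [0.6129 0.2289 0.0303] F [ 0.1 -0.5 -0.6] w 31.4 n 1
[-5.1, 0.4, 12.3, 0.002, -0.001, -0.008]
```

carry_out(
  commands=[-3,0,6,0,0,0,0,0,5,0,0,0,0,0,1,0,0,0,0,0,0,0,0,0],
)

```text
time_s: 24.92
tcp_pos: [0.6147, 0.2317, 0.0201]
ee_rot: [[-0.009, -1.0, 0.002], [-1.0, 0.009, 0.001], [-0.001, -0.002, -1.0]]
wrist_force: [-0.2, -0.4, -0.5]
gripper_width: 0.356
```

carry_out(
  commands=[0,0,0.8,0,0,0,0,0,0.5,0,0,0],
)

```text
time_s: 25.18
tcp_pos: [0.615, 0.2321, 0.0194]
ee_rot: [[-0.008, -1.0, 0.003], [-1.0, 0.008, 0.002], [-0.002, -0.003, -1.0]]
wrist_force: [0.4, 1.0, -0.9]
gripper_width: 0.359
```

carry_out(
  commands=[0,0,1.2,-0.003,0.002,0,0,0,1,0,0,0],
)

```text
time_s: 25.42
tcp_pos: [0.6151, 0.2322, 0.0173]
ee_rot: [[-0.008, -1.0, -0.0], [-1.0, 0.008, 0.0], [-0.0, 0.0, -1.0]]
wrist_force: [0.4, 1.4, -1.7]
gripper_width: 0.356
```

carry_out(
  commands=[0,0,0.8,0,0,0],
)

```text
time_s: 25.55
tcp_pos: [0.615, 0.2322, 0.0164]
ee_rot: [[-0.008, -1.0, -0.0], [-1.0, 0.008, 0.0], [-0.0, 0.0, -1.0]]
wrist_force: [-0.4, 0.3, 1.2]
gripper_width: 0.358
```

carry_out(
  commands=[0,0,0.6,0,0,0],
)

```text
time_s: 25.68
tcp_pos: [0.615, 0.2322, 0.0164]
ee_rot: [[-0.008, -1.0, -0.0], [-1.0, 0.008, -0.0], [0.0, 0.0, -1.0]]
wrist_force: [-1.8, 0.5, 3.4]
gripper_width: 0.359
```

carry_out(
  commands=[0,0,0,0,0,0,0,0,0,0,0,0,0,0,0,0,0,0],
  grip=56,
)

```text
time_s: 26.05
tcp_pos: [0.6157, 0.2325, 0.0167]
ee_rot: [[-0.008, -1.0, 0.001], [-1.0, 0.008, 0.001], [-0.001, -0.001, -1.0]]
wrist_force: [0.4, -1.1, 0.7]
gripper_width: 0.597
```

carry_out(
  commands=[0,0,-20,0,0,0,0,0,-40,0,0,0,0,0,-55,0,0,0,0,0,-60,0,0,0,0,0,0,0,0,0],
)

```text
time_s: 26.68
tcp_pos: [0.6158, 0.2321, 0.1958]
ee_rot: [[-0.008, -1.0, 0.0], [-1.0, 0.008, -0.001], [0.001, -0.0, -1.0]]
wrist_force: [-0.2, 0.6, -0.6]
gripper_width: 0.642
```

```bash
python3 plan.py .42 .0 .25 -90 50
```

```text
t 26.68 p [0.6158 0.2321 0.1958] F [-0.2  0.6 -0.6] w 55.9 n 7
[33.4, 27.7, -7.7, -0.0, -0.0, -0.001]
[33.4, 27.7, -7.7, -0.0, -0.0, -0.001]
[33.3, 27.8, -7.7, -0.0, -0.0, -0.001]
[33.3, 27.8, -7.7, -0.0, -0.0, -0.001]
[33.3, 27.9, -7.7, -0.0, -0.0, -0.001]
[33.2, 27.9, -7.7, -0.0, -0.0, -0.001]
[33.2, 27.9, -7.7, -0.0, -0.0, -0.001]
```

carry_out(
  commands=[34,28,-8,0,0,0,34,28,-8,0,0,0,34,28,-8,0,0,0,34,28,-8,0,0,0,0,0,0,0,0,0],
)

```text
time_s: 27.3
tcp_pos: [0.4978, 0.0932, 0.225]
ee_rot: [[-0.008, -1.0, -0.004], [-1.0, 0.008, -0.002], [0.002, 0.004, -1.0]]
wrist_force: [0.5, 0.4, 0.3]
gripper_width: 0.641
```

```bash
python3 - <<'E'
from h import *
from station import capture
for n in("scene","top"):
    im=capture(n)[:,:,::-1];cv2.imwrite(f"pics/{n}9.png",cv2.resize(im,(800,600),interpolation=cv2.INTER_CUBIC))
E
```

```text
(no output)
```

View pics/scene9.png

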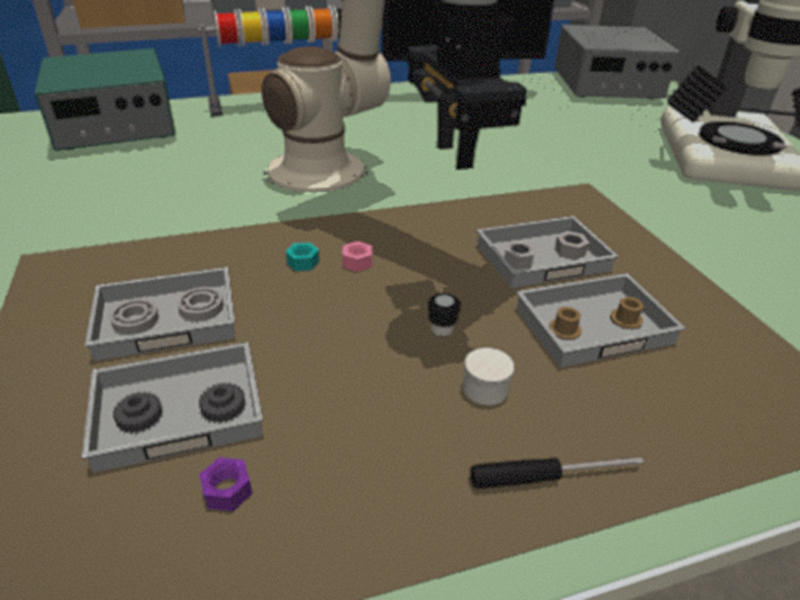

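View pics/top9.png

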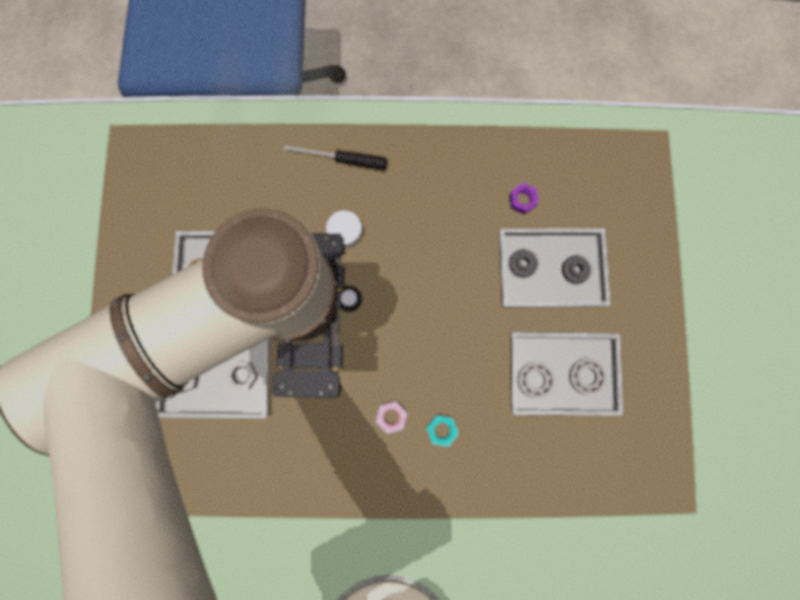

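The enlarged scene picture shows all four parts flat and upright beside their mates: bearing (134,316), gear (137,411), nut (520,255) and bushing (568,321). The eyepiece (444,312), the tin (488,376) and the coloured nuts have not moved. Handing in.

```bash
python3 -c "
from station import finish_job;print(finish_job())"
```

```text
the job is handed in; nothing more can be done
None
```

All four loose parts are back in the tray that holds their kind, each at the empty end beside its mate. I lowered each one until the wrist force showed it touching the floor (about 3 to 9 N) before opening the fingers. The job took about 27 s of the 104 s allowed.

- **Parts:** the last scene picture shows the bearing, gear, nut and bushing flat and the same way up as before. The gear still has its hub up and the bushing still stands on its flange.
- **Everything else:** the eyepiece, tin, screwdriver and the pink, purple and turquoise nuts look unmoved, and the gripper is clear of everything.
- **Check not complete:** the arm hid the bushing tray and part of the nut tray in the last top view. The bushing in its tray was therefore checked in the scene picture only. The nut was already confirmed in an earlier top view. No check failed or disagreed.

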